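# Nip up the slotted clamping screw of a tacking jig

### The arm

A 6-joint arm with a two-finger parallel gripper is mounted at the origin on a cart in front of the work surface, level with it; the furniture and walls round the work are solid. World frame = base frame: x ahead of the robot, y to its left, z up, the work surface at z = 0. Lengths are in m, angles in rad, forces in N, time in s.
With the tool pointing down it reaches from about 0.275 to 0.825 m from the base axis. Payload 4.9 kg.
Tool frame: the origin (TCP) lies midway between the tips of the shut fingers; the grasp point (between the pads) lies 19 mm behind it (bot.grip_depth is the distance from the TCP to the grasp point, in m); y points along the fingers, x is the direction in which the jaws open and shut, and the axes are right-handed (so a half turn about y gives the same grasp; the last joint's range is limited). The gripper opens to 85 mm and grips with 20 to 120 N. Pads are 22 mm wide; open, the fingers measure 114 mm over their backs; the gripper's body (76 mm by 85 mm) begins 54 mm behind the grasp point. The pads swing forward as they close: fully open they stand 13 mm farther back than shut.
Start: joints at [-0.134, 0.326, -0.193, 1.052, 0, 1.437], TCP at [0.55, 0, 0.231] pointing down, gripper open.
Joint ranges: [-2.65, 2.65], [-0.97, 1.79], [-1.3, 1.35], [-1.93, 2.1], [-1.47, 1.37], [-3.14, 3.14]. Speed limits (rad/s): [2.57, 2.57, 3.14, 3.14, 3.14, 3.14].

### API

Orientations are given as a unit quaternion [w, x, y, z].
In Python, from cell import bot gives the robot as it stands. Calls block until the motion is done:
- bot.move_pose(position, orientation): joint-space move of the TCP to a pose.
- bot.move_linear(position, speed=0.15, rotation=None, until_force=None): straight line of the TCP; rotation=None keeps the orientation; speed is the mean speed in m/s. With until_force (N) it stops when the force on the tool has changed by that much, and returns True; else False.
- bot.goto_joints(angles): joint-space move.
- bot.set_gripper(opening, grasp_force=None): opening from 0.0 (shut) to 1.0 (fully open); grasp_force is the grip in N (None keeps the last); returns when the fingers have stopped.
- bot.wait(seconds).
- bot.solve_ik(position, orientation): joint angles nearest the present ones, or None.
- bot.camera(name): name is "scene" or "side" or "wrist"; returns the picture (420x560x3 uint8, red, green, blue); there is no depth.
- bot.calibration(name): a dict with "mtx" (3x3 intrinsics, pixels), "extrinsics" (4x4, takes a point from world to camera coordinates); the wrist camera has in their place "hand_eye" (4x4, takes a point from camera to tool coordinates, whose origin is the TCP and whose axes are the tool frame's). Camera axes: x right, y down, z forward; pixel columns grow to the right and rows downward; lengths in m; the calibration is good to about 2 mm. A picture is of the moment at which its call begins: read the wrist's pose just before it. calibration takes no time and is no camera call.
A pose or a line that the arm cannot do raises bot.PlanningError and nothing moves.
- bot.close_job(): hands the job in, once; it reports no verdict.
Trained networks look in the newest picture that a camera, given by its name, has taken for a name from the list of things; names that differ only in an ending like _2 or _b are one class to them, and where a whole thing is asked for, a point or a joint stands for the part that bears it (a point fixed in the world has none). Each returns a list of dicts, best first, with "confidence" (0 to 1); they miss things now and then, are a little off and sometimes report something else, mostly with a low value. They report only what shows in the picture. A call takes as long as a camera call.
- bot.search_frame(camera, thing): "bbox" ([left, top, width, height] in pixels, round what is visible of it).
Readings, each from a call of its own:
- bot.read_clock(): time.
- bot.read_joint_positions(): joint angles.
- bot.read_joint_vel(): joint speeds.
- bot.read_joint_efforts(): joint torques, N m.
- bot.read_position(): TCP position.
- bot.read_tool_rot(): TCP orientation.
- bot.read_ft_force(): force on the tool from outside, world axes, zero at the start.
- bot.read_moment(): the same for the moment, N m.
- bot.read_gripper_width(): opening from 0.0 (shut) to 1.0 (fully open).
Only numpy, scipy, OpenCV 4.12 (cv2) and the standard library are available. Lean on these libraries where they do the work, as an engineer would, in place of code of your own. Each camera call takes 0.05 s, during which the arm holds its last target.

### The job

A short steel flat lies loose in the tacking jig. Take the flat-blade screwdriver out of the wooden tool block, put its blade in the slot of the jig's clamping screw and turn the screw clockwise, blade kept seated under a light push, until its foot holds the flat firmly: stop when the turning torque has risen to about 0.1 N m, and do not force it further or bruise the slot. Then stand the screwdriver back in the hole it came from and let go of it; turn the screw only with the screwdriver, and leave the other tools lying as they are.

Things in the scene. Friction and masses are not known exactly. Their poses are not given: they have to be found in the camera images.
- screw: clamping screw, bright steel, upright in the jig's bridge, the only slotted head here. Origin at the middle of the head's top, z up, x along the slot. Clockwise from above drives it down 4 mm a turn; it stays put. Its hidden foot starts an unknown way above the flat; in all it takes 1/6 to 2/3 of a turn, in one or several bites. Turns free at 0.03 N m, then the torque grows fast: 0.07 loose, 0.1 firm, over 0.13 forced
- slot (a point): middle of the slot's floor in the screw's round head (22 mm across, 11 mm high); x runs along the slot, z up. The slot is 3.2 mm wide, 4.5 mm deep, runs right across the head and looks the same after half a turn. The head's top is 4.5 mm above this point, about 84 mm above the work surface. Keep the push on it to 20 N or less
- jig: the tacking jig, fixed to the work surface: bright base plate 100 x 142 x 12 mm with two low dark guide rails, an end stop and a dark bridge across it (bridge top 65 mm high) that carries the clamping screw. Origin on the surface below the screw's axis; the rails run along its y
- flat_bar: the work: dark steel flat 30 x 120 x 10 mm with a short weld bead on top, lying loose between the guide rails, under the bridge. Origin at the centre of its underside, y along it
- driver: flat screwdriver, red round handle, 224 mm long, 0.13 kg, standing blade down in the tool block, leaning a degree or two. Its y axis runs from blade to handle end (up), x along the blade's width; its axis lies 14 mm from the origin along z. Handle 28 mm in diameter, 95 mm long; shank 8 mm in diameter. Once held it can tilt or shift a little in the fingers
- blade_tip (a point): middle of the end edge of the screwdriver's blade; the blade is 8 mm wide (along x), 2 mm thick (along z) and 12 mm long; axes as the screwdriver's
- handle_mid (a point): on the axis of the screwdriver at the middle of its handle, 176 mm from the blade's end; 48 mm of handle beyond it; about 184 mm above the work surface at the start
- tool_block: wooden tool block 52 x 120 x 70 mm, fixed, with three upright holes in a row along its y; the screwdriver stands in the one at its +y end, a centre punch (125 mm tall as it stands, fixed) in the middle one 38 mm away, the third is empty. Origin at the centre of its underside
- driver_hole (a point): middle of the mouth of the screwdriver's hole, at the top face of the tool block; the hole is 10.5 mm in diameter with a 2 mm chamfer and 62 mm deep, and the blade stands on its bottom; z up
- cup: white steel cup with bits in it, 69 mm in diameter, 91 mm high, bystander
- pliers: locking pliers lying flat, 250 mm long, bystander
- magnet: orange magnetic angle lying flat, 65 mm, bystander
- big_spanner: spanner 231 mm long lying flat, bystander
- small_spanner: spanner 176 mm long lying flat, bystander

How it is judged:
By the outcome, as a careful person would: the job done as asked, in the order asked, and still so for the second after the job is handed in, with the robot touching nothing.
It also fails if it takes over 72 s, if anything falls off the work surface, if the arm or the gripper's body presses on something with over 40 N, if the wrist force passes 120 N, or if a joint passes its speed limit or range.

## Working session

There is one attempt and no reset: what is moved stays moved. The work goes in short steps, each a Python script; the robot and the scene stay as the last script left them, time stands still between calls to the robot, and variables do not carry over. Pictures are saved under pics/ and viewed, and the job is handed in when it is done.

```bash
ls; mkdir -p pics
python3 - <<'E'
from cell import bot
import cv2,numpy as np
np.set_printoptions(precision=4,suppress=True)
for c in ["scene","side","wrist"]:
    im=bot.camera(c); cv2.imwrite(f"pics/{c}0.png",im[:,:,::-1])
    k=bot.calibration(c); print(c,k)
    for t in ["screw","driver","tool_block","driver_hole","slot","jig"]:
        print(t,[(d["bbox"],round(d["confidence"],2)) for d in bot.search_frame(c,t)[:2]])
print(bot.read_tool_rot(),bot.read_position(),bot.read_clock())
E
```

```text
pics
scene {'mtx': array([[461.3898,   0.    , 283.8454],
       [  0.    , 461.3898, 216.1381],
       [  0.    ,   0.    ,   1.    ]]), 'extrinsics': array([[-0.9117, -0.4105,  0.0152,  0.4913],
       [-0.1872,  0.3824, -0.9048,  0.2212],
       [ 0.3656, -0.8278, -0.4255,  0.7873],
       [ 0.    ,  0.    ,  0.    ,  1.    ]])}
screw [([264.6, 254.7, 12.2, 27.2], 0.66)]
driver [([306.4, 151.7, 9.6, 63.2], 0.88), ([266.1, 254.8, 10.7, 25.9], 0.5)]
tool_block [([292.0, 187.4, 44.9, 60.3], 0.92), ([142.2, 312.1, 125.2, 50.2], 0.42)]
driver_hole [([290.5, 188.6, 46.4, 59.5], 0.56)]
slot [([266.4, 249.8, 8.8, 30.1], 0.67)]
jig [([230.6, 257.0, 69.2, 61.9], 0.58), ([301.6, 146.8, 15.8, 68.8], 0.23)]
side {'mtx': array([[467.9001,   0.    , 277.2258],
       [  0.    , 467.9001, 206.0839],
       [  0.    ,   0.    ,   1.    ]]), 'extrinsics': array([[-0.9003, -0.4347, -0.0203,  0.4848],
       [-0.1634,  0.381 , -0.91  ,  0.1876],
       [ 0.4033, -0.816 , -0.4141,  0.9588],
       [ 0.    ,  0.    ,  0.    ,  1.    ]])}
screw []
driver [([292.8, 140.8, 11.6, 58.3], 0.68), ([287.7, 172
[... 230 characters left out ...]
, 0.82)]
wrist {'mtx': array([[298.4351,   0.    , 277.1415],
       [  0.    , 298.4351, 207.1285],
       [  0.    ,   0.    ,   1.    ]]), 'hand_eye': array([[ 1.    ,  0.0014,  0.0014,  0.0014],
       [-0.0009, -0.2881,  0.9576, -0.1414],
       [ 0.0018, -0.9576, -0.2881,  0.0736],
       [ 0.    ,  0.    ,  0.    ,  1.    ]])}
screw [([261.3, 117.8, 21.1, 26.2], 0.67)]
driver [([271.5, 321.4, 13.5, 32.4], 0.51)]
tool_block [([246.2, 273.6, 57.4, 78.5], 0.82), ([217.3, 39.9, 101.9, 137.7], 0.2)]
driver_hole [([247.2, 273.9, 53.8, 80.1], 0.82)]
slot [([258.9, 120.2, 20.8, 23.9], 0.69)]
jig [([268.2, 322.7, 16.3, 32.6], 0.37)]
[ 0.7071 -0.7071 -0.     -0.    ] [0.55   0.     0.2313] 1.05
```

View pics/scene0.png

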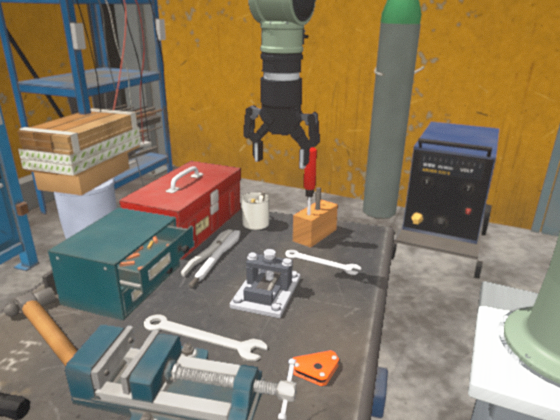

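View pics/wrist0.png

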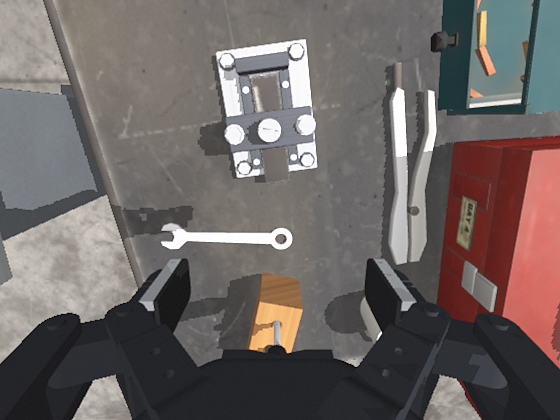

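View pics/side0.png

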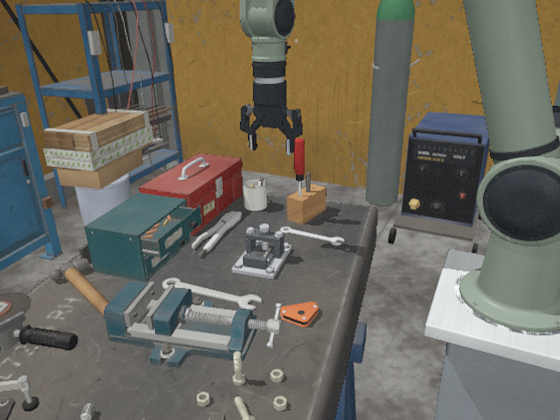

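```bash
cat > h.py <<'E'
import numpy as np,cv2
from scipy.spatial.transform import Rotation as R
from cell import bot
np.set_printoptions(precision=4,suppress=True)
def rot(q): return R.from_quat([q[1],q[2],q[3],q[0]])
def quat(r):
    x,y,z,w=r.as_quat(); return [w,x,y,z]
def campose(c,tcp=None,q=None):
    k=bot.calibration(c)
    if c=="wrist":
        T=np.eye(4);T[:3,:3]=rot(q).as_matrix();T[:3,3]=tcp
        return k["mtx"],T@k["hand_eye"]
    return k["mtx"],np.linalg.inv(k["extrinsics"])
def ray(uv,cp):
    K,T=cp; d=T[:3,:3]@np.linalg.inv(K)@np.array([uv[0],uv[1],1.]); return T[:3,3],d/np.linalg.norm(d)
def atz(uv,z,cp):
    o,d=ray(uv,cp); return o+d*(z-o[2])/d[2]
def proj(p,cp):
    K,T=cp; c=np.linalg.inv(T)@np.append(p,1); u=K@c[:3]; return u[:2]/u[2]
def snap(c,name):
    p,q=bot.read_position(),bot.read_tool_rot(); im=bot.camera(c); cv2.imwrite(f"pics/{name}.png",im[:,:,::-1]); return im,campose(c,p,q)
def crop(im,x,y,w,h,s,name): cv2.imwrite(f"pics/{name}.png",cv2.resize(im[y:y+h,x:x+w,::-1],None,fx=s,fy=s,interpolation=cv2.INTER_CUBIC))
E
python3 - <<'E'
from h import *
W=campose("wrist",[.55,0,.2313],[.7071,-.7071,0,0]);S=campose("scene");D=campose("side")
print("screw w",atz((269,130),.084,W))
print("screw s",atz((270,257),.084,S), "side",atz((264.5,230),.084,D))
for n,uv in [("handletop s",(310.5,149)),]: print(n,atz(uv,.232,S))
print("handletop side",atz((299,139),.232,D))
print("handle base side",atz((299.5,179),.137,D), "s",atz((310,192),.137,S))
# block top corners in wrist
for uv in [(263,274),(301,281)]: print("block",atz(uv,.07,W))
crop(cv2.imread("pics/scene0.png")[:,:,::-1],220,130,140,190,4,"sc")
crop(cv2.imread("pics/side0.png")[:,:,::-1],220,125,140,160,4,"sd")
crop(cv2.imread("pics/wrist0.png")[:,:,::-1],200,30,140,160,4,"wr")
E
```

```text
screw w [0.5441 0.0622 0.084 ]
screw s [0.5315 0.0835 0.084 ] side [0.5305 0.0797 0.084 ]
handletop s [ 0.5448 -0.1468  0.232 ]
handletop side [ 0.5478 -0.1604  0.232 ]
handle base side [ 0.5302 -0.1225  0.137 ] s [ 0.5367 -0.1332  0.137 ]
block [ 0.5359 -0.0968  0.07  ]
block [ 0.5793 -0.1058  0.07  ]
```

```bash
python3 -c "
import cv2
for n in ['sc','sd','wr']:
    i=cv2.imread(f'pics/{n}.png')
    h,w=i.shape[:2]; s=600/h
    if h>600: cv2.imwrite(f'pics/{n}.png',cv2.resize(i,None,fx=s,fy=s))
"
```

```text
(no output)
```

View pics/sc.png

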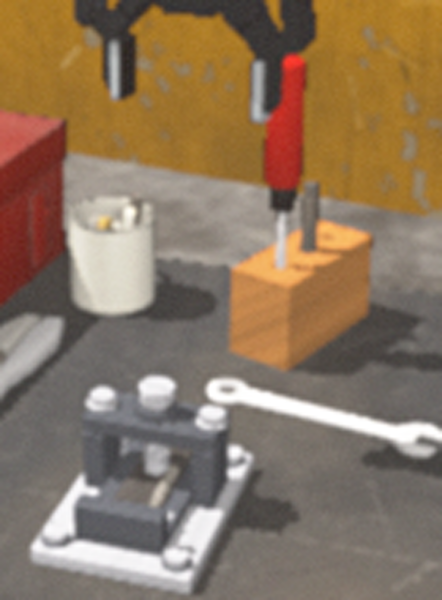

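View pics/wr.png

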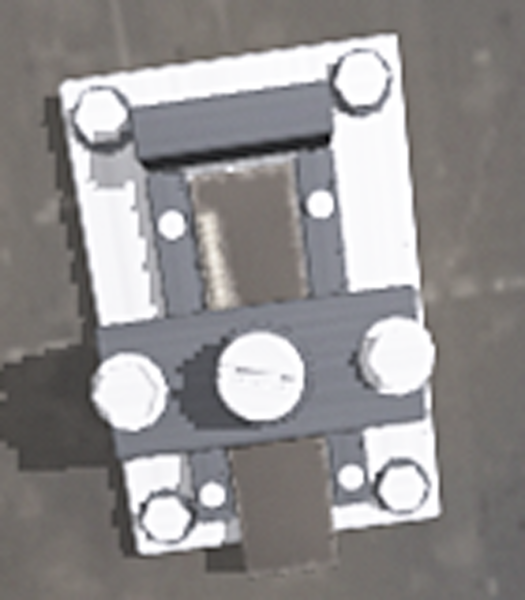

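View pics/sd.png

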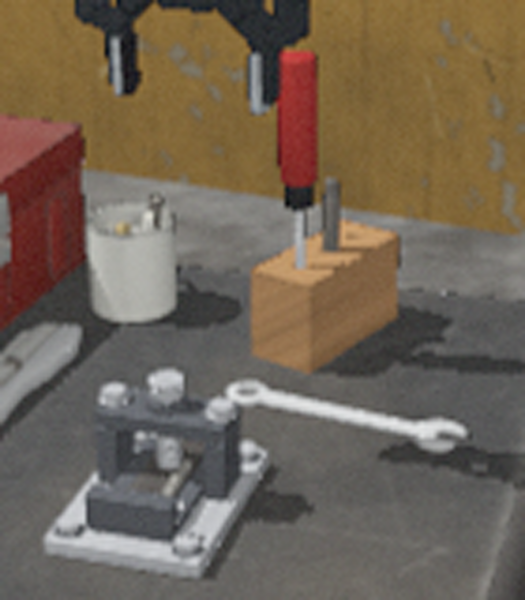

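Run:
```python
from h import *
q=bot.read_tool_rot()
bot.move_pose([.545,-0.09,.40],q)
im,cp=snap("wrist","w1")
crop(im,180,20,200,300,2,"w1c")
for t in ["screw","driver","tool_block","handle_mid","driver_hole"]:
    print(t,[(d["bbox"],round(d["confidence"],2)) for d in bot.search_frame("wrist",t)[:2]])
im,_=snap("scene","s1")
print(bot.search_frame("scene","driver")[:1])
crop(im,220,130,140,140,4,"s1c")
im,_=snap("side","d1");crop(im,220,125,140,140,4,"d1c")
print(bot.search_frame("side","driver")[:1])
print(bot.read_position(),bot.read_tool_rot(),bot.read_clock(),bot.read_joint_positions())
```

```text
screw [([270.4, 48.8, 14.8, 20.9], 0.69)]
driver [([270.5, 207.4, 23.1, 50.6], 0.71)]
tool_block [([256.8, 187.2, 45.3, 78.4], 0.8), ([270.6, 209.9, 23.4, 47.6], 0.53)]
handle_mid [([269.1, 207.7, 27.3, 51.0], 0.8)]
driver_hole [([254.4, 182.6, 44.6, 84.2], 0.71), ([267.9, 208.1, 30.5, 50.5], 0.5)]
[{'bbox': [301.6, 149.6, 17.3, 66.0], 'confidence': 0.82}]
[{'bbox': [292.0, 141.2, 12.3, 45.1], 'confidence': 0.92}]
[ 0.545  -0.0898  0.3997] [ 0.7072 -0.7071  0.      0.0003] 2.3417 [-0.2969  0.2842  0.1729  1.46    0.      1.2735]
```

View pics/w1.png

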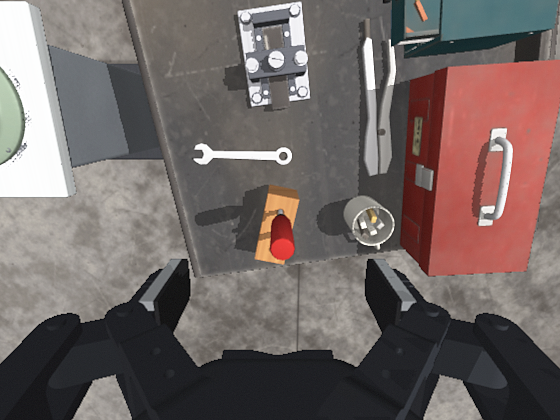

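View pics/s1c.png

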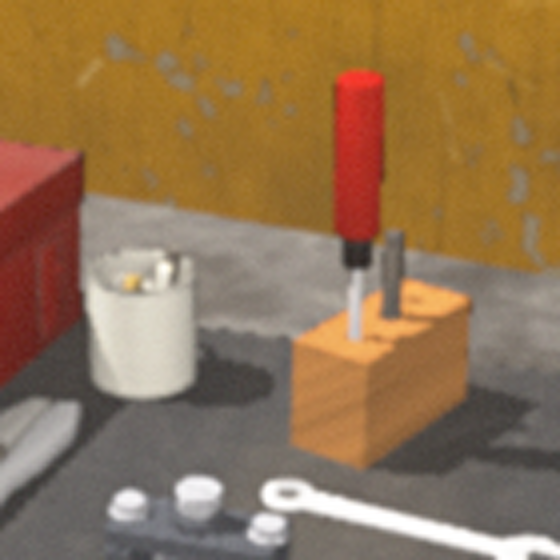

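View pics/d1c.png

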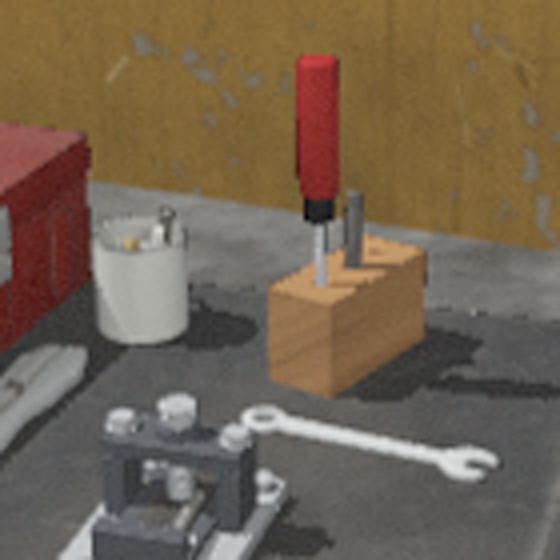

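Run:
```python
from h import *
im=cv2.imread("pics/w1.png")[:,:,::-1]
crop(im,240,30,80,250,2.4,"a"); crop(im,250,180,70,90,6,"b")
W=campose("wrist",[.545,-.0898,.3997],[.7072,-.7071,0,.0003]);S=campose("scene");D=campose("side")
W0=campose("wrist",[.55,0,.2313],[.7071,-.7071,0,0])
def tri(obs):
    A=np.zeros((3,3));b=np.zeros(3);L=[]
    for uv,cp in obs:
        o,d=ray(uv,cp);P=np.eye(3)-np.outer(d,d);A+=P;b+=P@o
    p=np.linalg.solve(A,b)
    return p,[proj(p,cp)-uv for uv,cp in obs]
print("screw",tri([((269.3,130.5),W0),((277.5,60),W),((269.7,252.2),S),((264.5,225.8),D)]))
print(atz((269.3,130.5),.084,W0),atz((277.5,60),.084,W))
print("top",tri([((283,249),W),((309.75,149),S),((299.2,140),D)]), atz((283,249),.232,W))
```

```text
screw (array([0.544 , 0.0604, 0.0813]), [array([-0.3193,  1.3766]), array([-2.1642,  0.3103]), array([-0.31  , -0.7924]), array([-1.3221,  0.6867])])
[0.5443 0.0617 0.084 ] [0.547  0.0603 0.084 ]
top (array([ 0.5515, -0.162 ,  0.2274]), [array([-1.8874,  1.064 ]), array([ 0.3554, -0.2065]), array([-1.2321,  0.3833])]) [ 0.5535 -0.1586  0.232 ]
```

View pics/b.png

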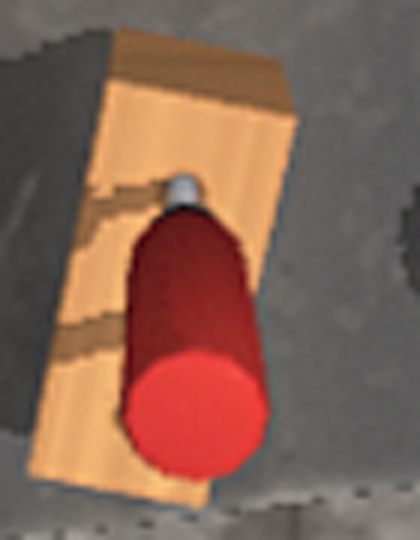

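Run:
```python
from h import *
W=campose("wrist",[.545,-.0898,.3997],[.7072,-.7071,0,.0003])
print("hole",atz((280.6,209.5),.07,W)); 
for n,uv in [("far l",(269.2,193.5)),("far r",(299.3,200))]: print(n,atz(uv,.07,W))
# new view
q=bot.read_tool_rot()
bot.move_pose([.552,-0.155,.33],q)
im,cp=snap("wrist","w2")
crop(im,190,90,190,150,4,"w2c")
print(bot.search_frame("wrist","driver")[:1],bot.read_position(),bot.read_tool_rot())
```

```text
hole [ 0.5527 -0.162   0.07  ]
far l [ 0.534  -0.1348  0.07  ]
far r [ 0.5832 -0.1457  0.07  ]
[{'bbox': [260.2, 177.3, 33.6, 49.1], 'confidence': 0.66}] [ 0.5525 -0.1546  0.3313] [-0.707   0.7072  0.0008  0.0002]
```

View pics/w2c.png

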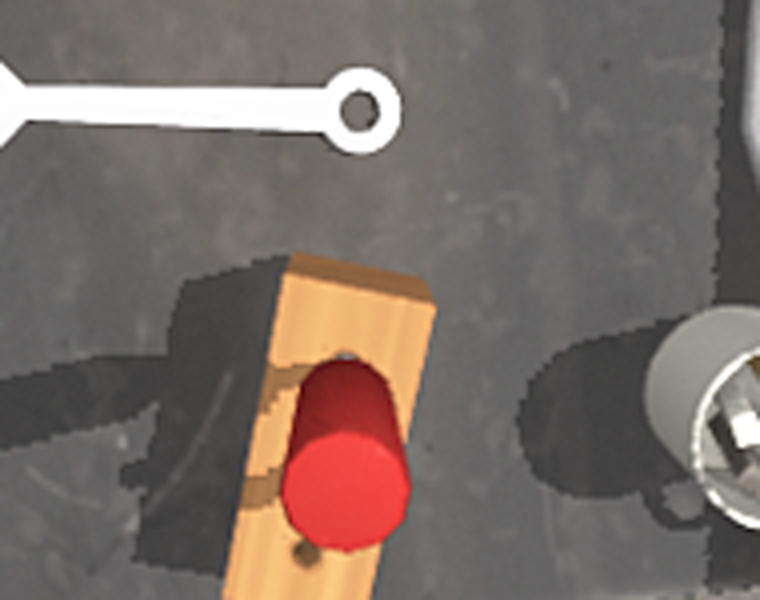

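Run:
```python
from h import *
W=campose("wrist",[ 0.5525,-0.1546,0.3313],[-0.707,0.7072,0.0008,0.0002])
print(atz((276.75,212.5),.232,W))
c1=np.array([290,272])/4+[190,90];c2=np.array([434,304])/4+[190,90];h3=np.array([306,552])/4+[190,90]
a,b,h=[atz(c,.07,W) for c in (c1,c2,h3)]
print(a,b,np.linalg.norm(a-b),h)
ex=(b-a)/np.linalg.norm(b-a); ey=np.array([-ex[1],ex[0],0]); mid=(a+b)/2
print("hole from edge",mid-ey*22,"third",mid-ey*98, np.degrees(np.arctan2(ex[1],ex[0])))
print("hole from third", h+ey*76)
```

```text
[ 0.5541 -0.1582  0.232 ]
[ 0.5351 -0.1334  0.07  ] [ 0.5837 -0.1441  0.07  ] 0.04974360389211942 [ 0.5397 -0.2337  0.07  ]
hole from edge [ -4.1551 -21.6277   0.07  ] third [-20.4412 -95.8622   0.07  ] -12.373980590497437
hole from third [16.8258 74.0008  0.07  ]
```

Run:
```python
from h import *
q=quat(R.from_euler('x',-90,degrees=True))
bot.move_pose([.554,-0.1588,.30],q)
print(bot.read_ft_force(),bot.read_moment())
print(bot.move_linear([.554,-0.1588,.167],speed=.12,until_force=6))
print(bot.read_position(),bot.read_ft_force(),bot.read_clock())
im,cp=snap("wrist","w3")
im,_=snap("side","d3");crop(im,220,60,160,150,4,"d3c")
```

```text
[-0.1175 -0.4205  0.1784] [ 0.0016 -0.0425 -0.0424]
False
[ 0.5546 -0.159   0.1679] [-0.6854  0.0489  0.1496] 4.4167
```

View pics/w3.png

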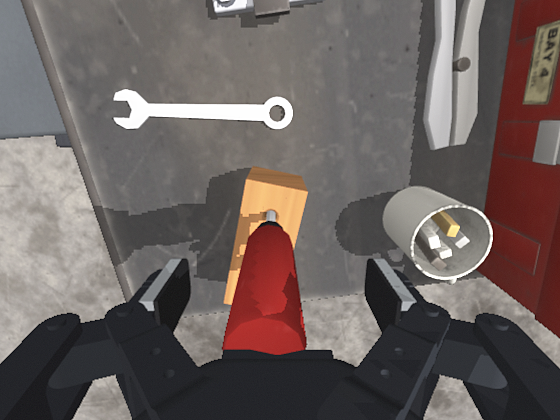

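View pics/d3c.png

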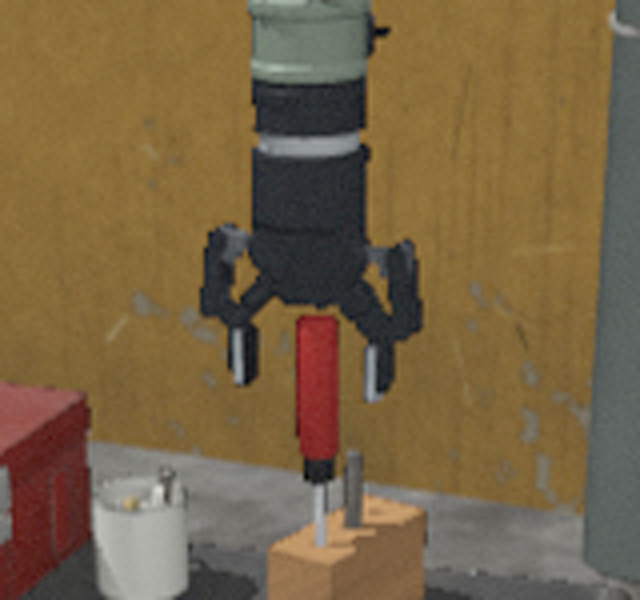

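Run:
```python
from h import *
bot.move_linear([.5508,-0.1595,.167],speed=.05,until_force=6)
im,cp=snap("wrist","w4"); im,_=snap("scene","s4"); crop(im,220,60,160,150,4,"s4c")
im,_=snap("side","d4"); crop(im,220,60,160,150,4,"d4c")
print(bot.read_position(),bot.read_ft_force(),bot.read_clock())
```

```text
[ 0.5509 -0.1595  0.1671] [-0.2354 -0.693  -0.2533] 4.9167
```

View pics/w4.png

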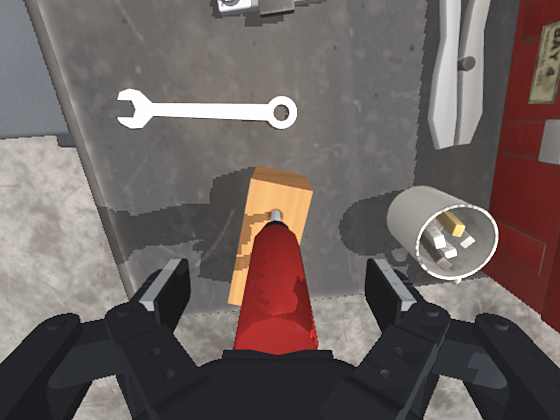

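View pics/s4c.png

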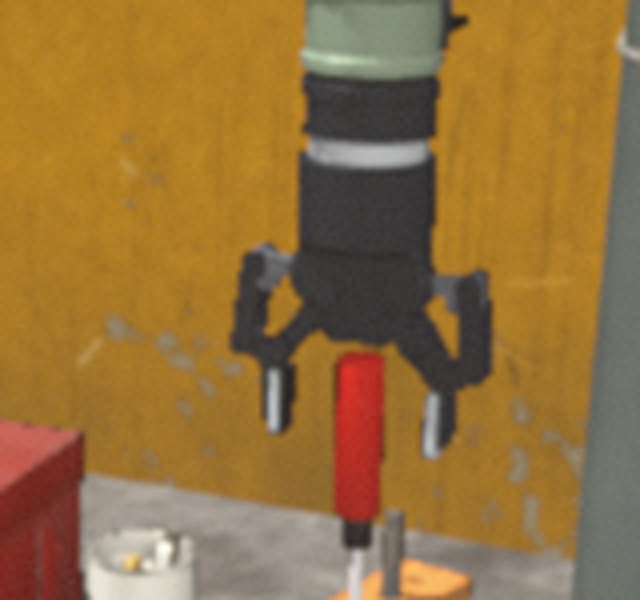

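View pics/d4c.png

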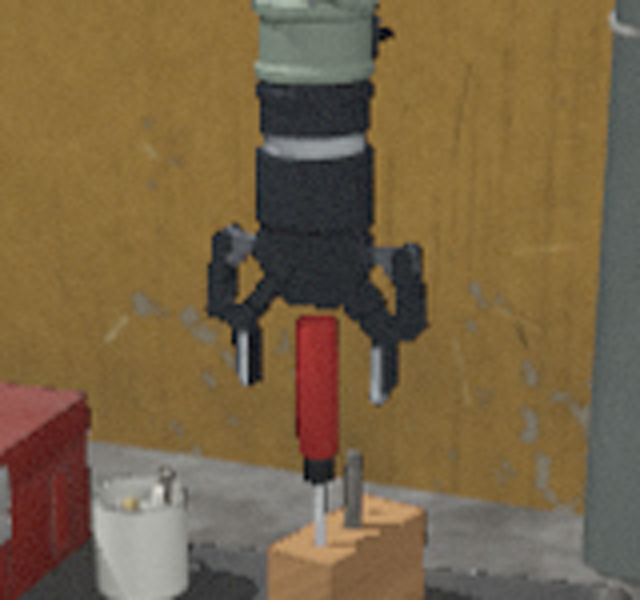

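Run:
```python
from h import *
f0=bot.read_ft_force()
bot.set_gripper(0.0,grasp_force=90)
print(bot.read_gripper_width(),bot.read_ft_force()-np.array(f0),bot.read_moment())
p=bot.read_position();print(p)
bot.move_linear([p[0],p[1],.265],speed=.08,until_force=10)
print(bot.read_position(),bot.read_ft_force(),bot.read_clock())
im,cp=snap("wrist","w5"); im,_=snap("scene","s5"); crop(im,240,20,140,210,2.8,"s5c")
im,_=snap("side","d5"); crop(im,240,20,140,210,2.8,"d5c")
```

```text
0.31020528650492496 [-2.4918  0.9786  4.3354] [-0.0317  0.7288 -0.0493]
[ 0.5504 -0.1596  0.1672]
[ 0.5501 -0.1594  0.2643] [ 0.7507  0.3667 -1.4627] 6.8667
```

View pics/w5.png

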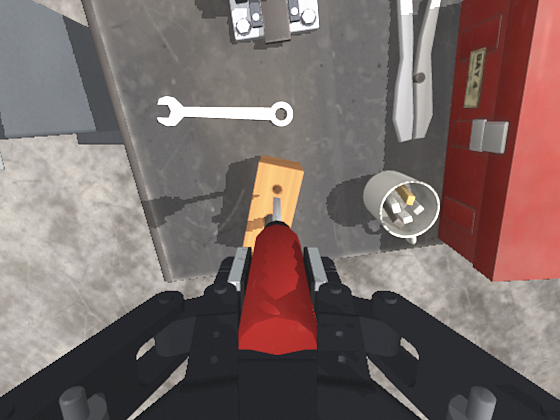

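View pics/s5c.png

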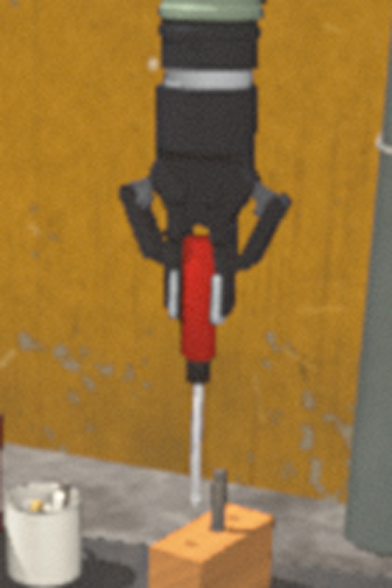

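View pics/d5c.png

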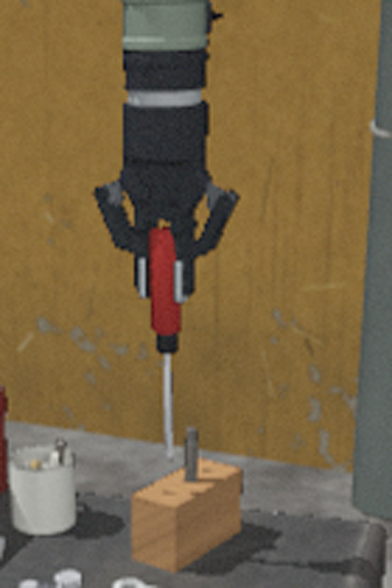

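Run:
```python
from h import *
im=cv2.imread("pics/w5.png")[:,:,::-1]
crop(im,250,150,60,90,6.5,"w5c")
p,q=bot.read_position(),bot.read_tool_rot()
print(p,q)
```

```text
[ 0.5501 -0.1595  0.2645] [ 0.7072 -0.707   0.0003  0.0003]
```

View pics/w5c.png

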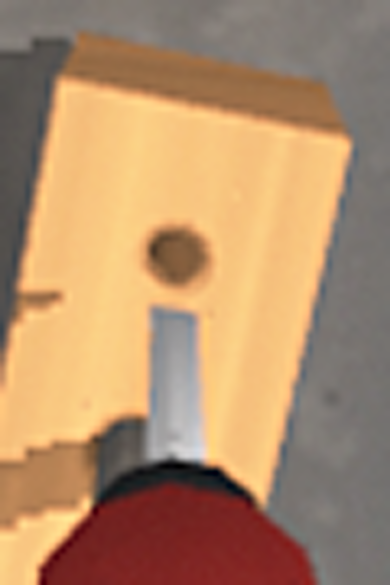

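Run:
```python
from h import *
p,q=bot.read_position(),bot.read_tool_rot(); W=campose("wrist",p,q)
r=rot(q)
for d in [.155,.157,.159]: print(d,proj(p+r.apply([0,d,0]),W))
print("tip at z",atz((276.8,197.5),p[2]-.157,W)-p, "hole",atz((277.2,188.5),.07,W))
bot.move_linear([p[0],p[1],.31],speed=.15)
qf=quat(R.from_euler('z',180,degrees=True)*R.from_euler('x',-90,degrees=True))
for z in (.31,.27): print(bot.solve_ik([.544,.061,z],qf))
bot.move_pose([.544,.061,.31],qf)
bot.move_linear([.544,.061,.265],speed=.1,until_force=6)
print(bot.read_position(),bot.read_joint_positions(),bot.read_ft_force(),bot.read_moment(),bot.read_clock())
im,cp=snap("wrist","w6"); crop(im,235,130,90,90,6.5,"w6c")
im,_=snap("scene","s6"); crop(im,220,160,100,120,5,"s6c")
im,_=snap("side","d6"); crop(im,220,140,100,120,5,"d6c")
```

```text
0.155 [275.3631 192.5061]
0.157 [275.3725 192.0371]
0.159 [275.3817 191.574 ]
tip at z [ 0.0013 -0.0057 -0.157 ] hole [ 0.5519 -0.1644  0.07  ]
[-0.0232  0.2828 -0.0517  1.2363 -0.     -1.594 ]
[-0.0232  0.299  -0.1307  1.1412 -0.     -1.594 ]
[0.5442 0.0609 0.2653] [-0.0233  0.3014 -0.1392  1.1298 -0.     -1.594 ] [-0.2658 -0.0943 -1.3556] [ 0.0045 -0.0138  0.0448] 10.4083
```

View pics/w6c.png

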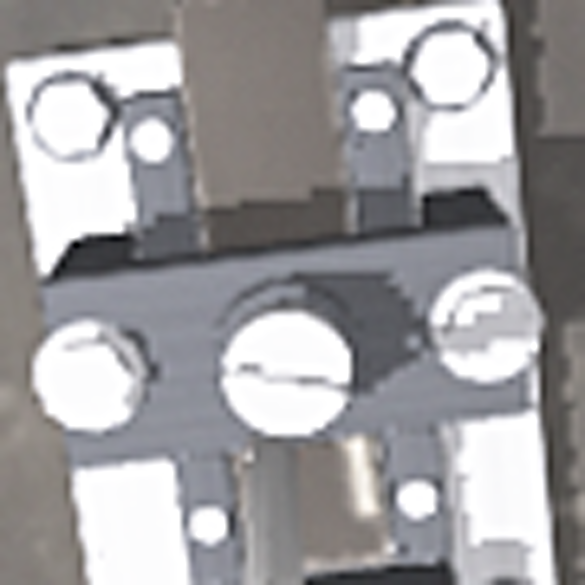

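View pics/s6c.png

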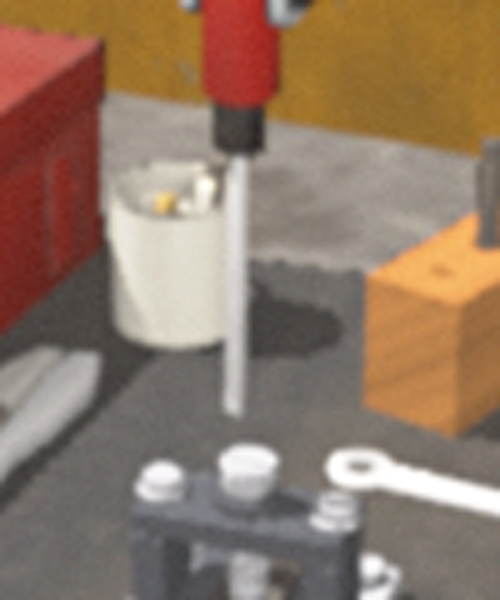

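View pics/d6c.png

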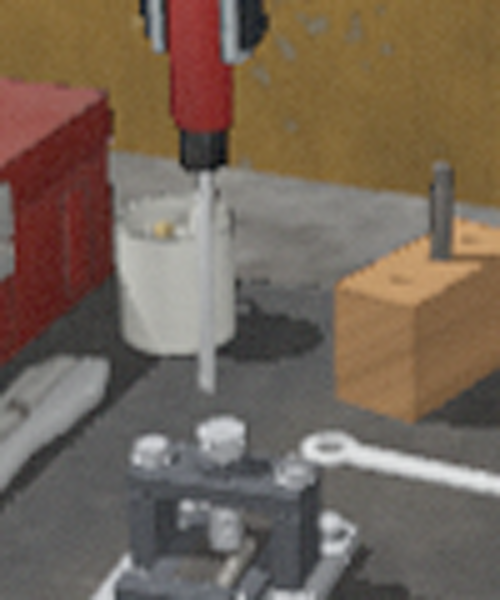

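Run:
```python
from h import *
im=cv2.imread("pics/w6.png")[:,:,::-1]
crop(im,255,170,50,50,12,"w6d")
p,q=bot.read_position(),bot.read_tool_rot(); W=campose("wrist",p,q)
print(p,q)
print("slot",atz((279.15,187.2),.084,W),"tip",atz((276.5,197.7),p[2]-.157,W))
```

```text
[0.5446 0.061  0.2659] [-0.0006 -0.0006 -0.7071  0.7071]
slot [0.5443 0.062  0.084 ] tip [0.5471 0.0674 0.1089]
```

View pics/w6d.png

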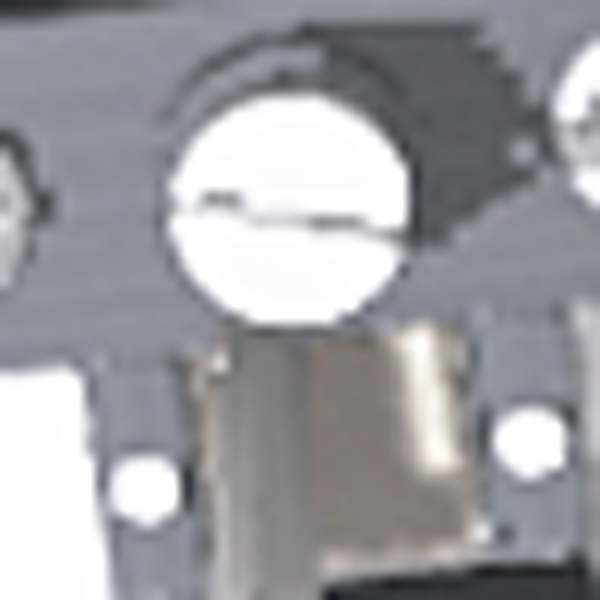

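Run:
```python
from h import *
S=campose("scene");D=campose("side")
for c,t,s in [(S,(266.8,242.6),(269.6,251.6)),(D,(261.4,217.6),(264.2,226.2))]:
    for z in (.107,.109,.111):
        print(z,atz(s,.084,c)-atz(t,z,c))
```

```text
0.107 [-0.0023 -0.0076 -0.023 ]
0.109 [-0.0007 -0.0109 -0.025 ]
0.111 [ 0.0009 -0.0142 -0.027 ]
0.107 [-0.0046 -0.0036 -0.023 ]
0.109 [-0.0026 -0.0072 -0.025 ]
0.111 [-0.0006 -0.0109 -0.027 ]
```

```bash
python3 - <<'E'
from h import *
S=campose("scene");D=campose("side")
t=np.array([.5471,.0674,.109])
for n,c in (("S",S),("D",D)):
    a=proj(t,c); 
    print(n,a,proj(t+[0,0,.115],c)-a,"dx",(proj(t+[.004,0,.115],c)-a),"dy",(proj(t+[0,.004,.115],c)-a))
E
python3 - <<'E'
import sys; sys.path.insert(0,'.')
from h import *
for n in "sd":
    im=cv2.imread(f"pics/{n}6.png")[:,:,::-1]
    crop(im,240,100 if n=='d' else 115,50,150,4,f"{n}6z")
    # shank centroid by row: print gray row profile
    g=im.astype(float)
E
cd pics; python3 -c "
import cv2,numpy as np
a=cv2.imread('s6z.png');b=cv2.imread('d6z.png');cv2.imwrite('sd6z.png',np.hstack([a,b]))"
```

```text
S [266.3474 240.0828] [ -0.0619 -56.0137] dx [ -2.04   -56.3703] dy [ -1.0413 -55.2937]
D [260.1788 216.7898] [ -1.8467 -46.9666] dx [ -3.4479 -47.2059] dy [ -2.6977 -46.3883]
```

View pics/sd6z.png

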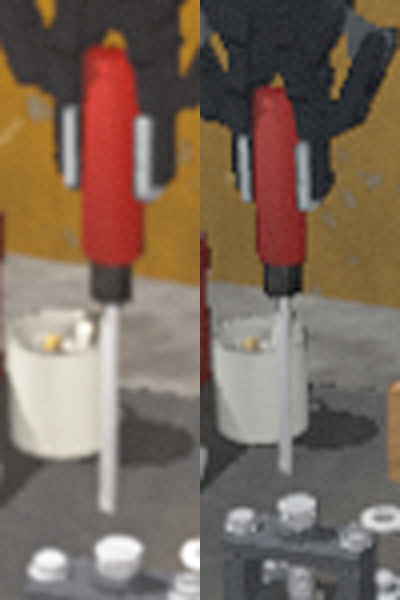

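```bash
cat >> h.py <<'E'
TIP=np.array([-0.0006,.157,-.0060])
def orient(yaw_deg,tilt=-1.95):
    # yaw_deg: tool yaw relative to flipped pose; tilt keeps driver vertical in tool frame
    base=R.from_euler('z',180+yaw_deg,degrees=True)*R.from_euler('x',tilt-0.0,degrees=True).inv()*R.from_euler('x',-90,degrees=True)
    return base
def tcp_for(tip,r): return np.array(tip)-r.apply(TIP)
E
python3 - <<'E'
from h import *
r=orient(-4.3)
print(r.apply(np.array([0,.176,-.006])), r.apply([1,0,0]))
E
```

```text
[ 0.      0.     -0.1761] [-0.9972  0.075   0.    ]
```

Run:
```python
from h import *
r=orient(-4.3); t=np.array([.5443-.018,.062,.107])
bot.move_linear(tcp_for(t,r),speed=.05,rotation=quat(r),until_force=6)
im,cp=snap("wrist","w7"); crop(im,255,165,60,50,12,"w7c")
p,q=bot.read_position(),bot.read_tool_rot();W=campose("wrist",p,q)
print(proj(p+rot(q).apply(TIP),W),p,q,tcp_for(t,r),quat(r))
im,_=snap("scene","s7"); im2,_=snap("side","d7"); 
a=np.hstack([im[115:265,240:290],im2[100:250,240:290]]);crop(a,0,0,100,150,4,"sd7")
```

```text
[278.0583 197.1546] [0.5261 0.0614 0.2644] [ 0.0266 -0.0263 -0.6945  0.7185] [0.5257 0.0614 0.2641] [np.float64(0.026975215119818614), np.float64(-0.026072418504650592), np.float64(-0.6944829398496659), np.float64(0.7185304537876759)]
```

View pics/w7c.png

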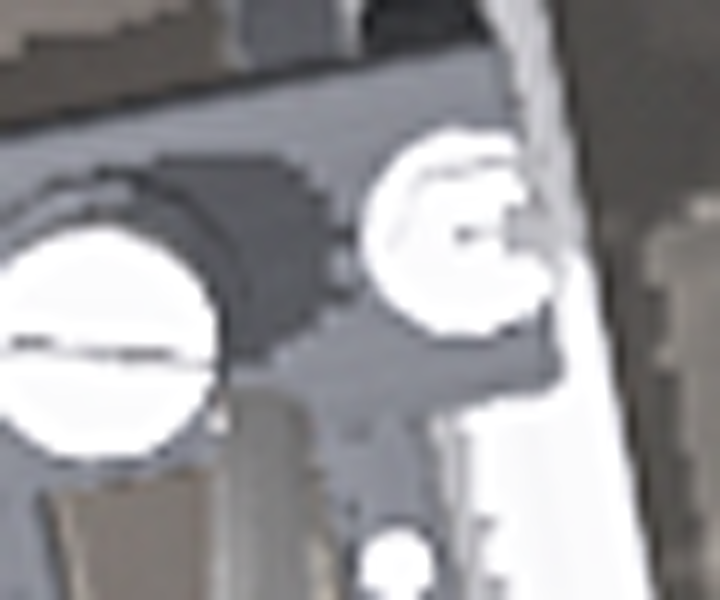

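View pics/sd7.png

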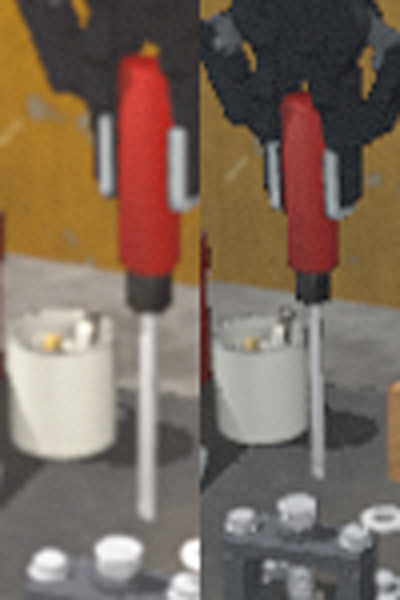

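Run:
```python
from h import *
im=cv2.imread("pics/w7.png")[:,:,::-1]
c=im[188:212,266:290].astype(float); c=np.clip((c-60)*1.9,0,255).astype(np.uint8)
cv2.imwrite("pics/w7e.png",cv2.resize(c[:,:,::-1],None,fx=25,fy=25,interpolation=cv2.INTER_NEAREST))
```

```text
(no output)
```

View pics/w7e.png

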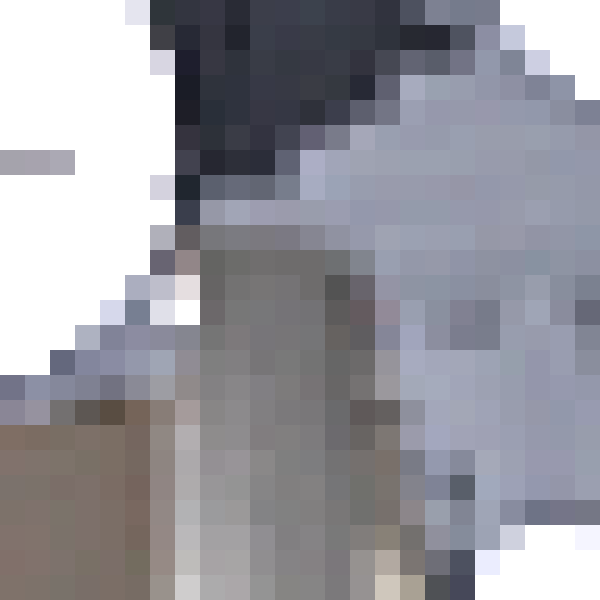

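Run:
```python
from h import *
def head(n,box):
    im=cv2.imread(f"pics/{n}.png"); g=im.min(2); x,y,w,h=box
    m=(g[y:y+h,x:x+w]>190).astype(np.uint8)
    m=cv2.morphologyEx(m,cv2.MORPH_CLOSE,np.ones((3,3)))
    k,l,st,c=cv2.connectedComponentsWithStats(m)
    for i in range(1,k):
        if st[i,4]>100: 
            pts=max(cv2.findContours((l==i).astype(np.uint8),0,1)[0],key=len)
            e=cv2.fitEllipse(pts)
            print(n,st[i],c[i]+[x,y],np.array(e[0])+[x,y],e[1])
head("w6",(260,172,40,30)); head("w7",(240,172,36,40))
p7,q7=[0.5261,0.0614,0.2644],quat(orient(-4.3))
W=campose("wrist",p7,q7)
for uv in [(263,193.3)]: print(atz(uv,.084,W))
print("tip",atz((276.35,196.8),.107,W))
```

```text
w6 [  9   6  20  19 301] [278.5681 187.0664] [278.5676 187.0631] (18.310462951660156, 19.093544006347656)
w7 [ 13  12  20  19 305] [262.5213 193.2361] [262.5223 193.231 ] (18.369041442871094, 19.311471939086914)
[0.5434 0.0617 0.084 ]
tip [0.5285 0.0616 0.107 ]
```

Run:
```python
from h import *
r=orient(-4.3); t=np.array([.5443-.018,.062,.107])
a=tcp_for(t,r)+[.0155,0,0]
bot.move_linear(a,speed=.05)
print(bot.move_linear(a-[0,0,.018],speed=.03,until_force=4))
im,cp=snap("wrist","w8"); crop(im,255,170,50,50,12,"w8c")
print(bot.read_position(),bot.read_tool_rot(),bot.read_ft_force(),bot.read_moment(),bot.read_clock())
im,_=snap("scene","s8"); im2,_=snap("side","d8"); 
a=np.hstack([im[205:275,240:300],im2[180:250,235:295]]);crop(a,0,0,120,70,6,"sd8")
```

```text
False
[0.5413 0.0614 0.2463] [ 0.0268 -0.0262 -0.6945  0.7185] [-0.6565  0.5823 -1.8115] [ 0.0748 -0.0241 -0.0644] 12.4833
```

View pics/w8c.png

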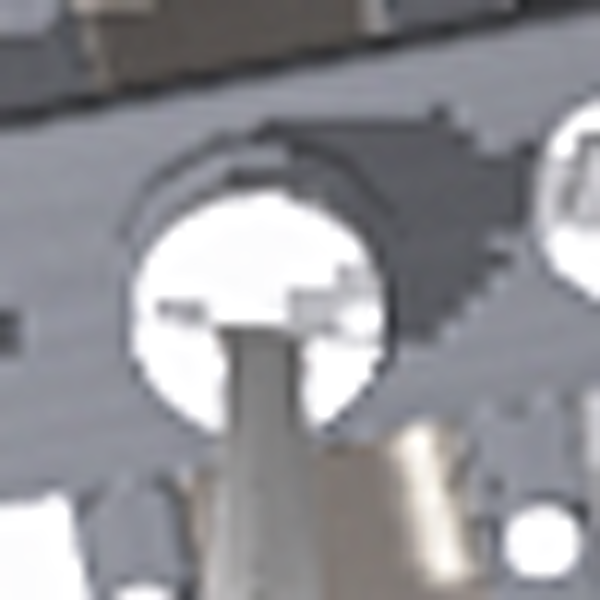

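View pics/sd8.png

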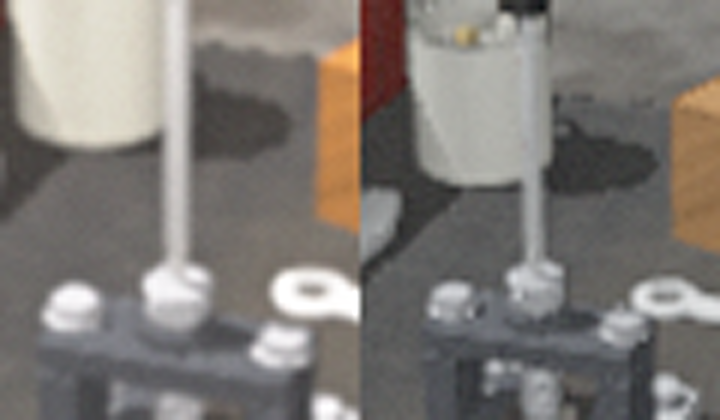

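Run:
```python
from h import *
r=orient(-4.3); t=np.array([.5443-.018,.062,.107])
a=tcp_for(t,r)+[.0155,0,-.018]
f0=np.array(bot.read_ft_force())
print(bot.move_linear(a-[0,0,.014],speed=.02,until_force=4))
print(bot.read_position(),bot.read_tool_rot(),np.array(bot.read_ft_force())-f0,bot.read_moment(),bot.read_clock())
im,cp=snap("wrist","w9"); crop(im,255,170,50,50,12,"w9c")
im,_=snap("scene","s9"); im2,_=snap("side","d9"); 
a=np.hstack([im[205:275,240:300],im2[180:250,235:295]]);crop(a,0,0,120,70,6,"sd9")
```

```text
True
[0.5409 0.0612 0.2423] [ 0.0272 -0.0259 -0.6943  0.7187] [-0.5311 -0.3615 -0.889 ] [-0.1366  0.008   0.0001] 12.9333
```

View pics/w9c.png

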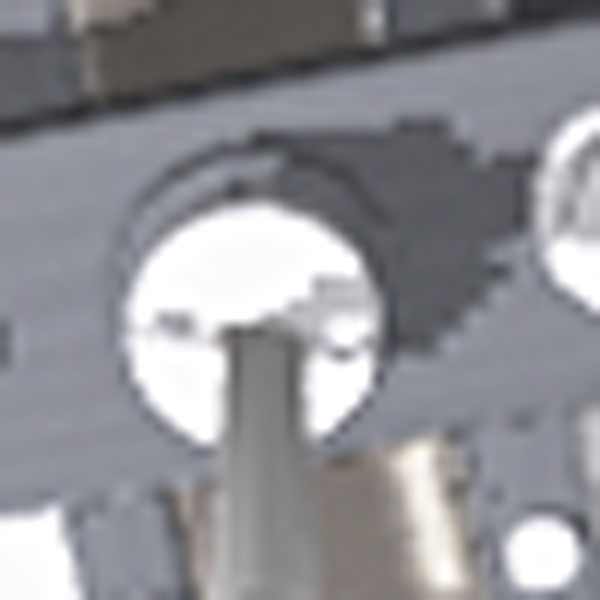

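View pics/sd9.png

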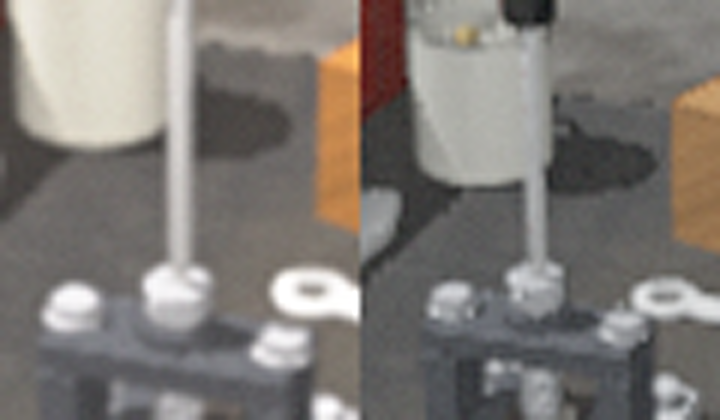

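Run:
```python
from h import *
r=orient(-4.3); t=np.array([.5443-.018,.062,.107])
a=tcp_for(t,r)+[.0155,0,0]; 
for i in range(4):
    print(bot.read_position(),bot.read_ft_force(),bot.read_moment())
z=.2423
for i in range(8):
    z-=.001
    h=bot.move_linear([a[0],a[1],z],speed=.01,until_force=6)
    F=[np.array(bot.read_ft_force()) for _ in range(3)]
    print(h,z,bot.read_position(),np.mean(F,0),bot.read_moment())
    if h or np.mean(F,0)[2]>3: break
print(bot.read_clock())
```

```text
[0.5405 0.0613 0.242 ] [-0.0313 -0.0871 -1.0476] [-0.1232 -0.0208 -0.0483]
[0.5405 0.0613 0.242 ] [-0.0313 -0.0871 -1.0476] [-0.1232 -0.0208 -0.0483]
[0.5405 0.0613 0.242 ] [-0.0313 -0.0871 -1.0476] [-0.1232 -0.0208 -0.0483]
[0.5405 0.0613 0.242 ] [-0.0313 -0.0871 -1.0476] [-0.1232 -0.0208 -0.0483]
False 0.2413 [0.541  0.0613 0.241 ] [ 0.052  -0.3153 -1.8253] [-0.2334 -0.0248 -0.0234]
False 0.24029999999999999 [0.5411 0.0613 0.2401] [-0.4457 -0.5015 -1.9124] [-0.299   0.0097  0.0094]
False 0.23929999999999998 [0.5412 0.0613 0.2393] [-0.7414 -0.7828 -0.4674] [-0.3181  0.022   0.0306]
False 0.23829999999999998 [0.5414 0.0613 0.239 ] [-1.1623 -1.3074  4.2512] [-0.3736  0.4524 -0.0371]
14.0833
```

```bash
cat >> h.py <<'E'
def sense(n=25,dt=0.012):
    F=[];M=[];J=[]
    for _ in range(n):
        bot.wait(dt);F.append(bot.read_ft_force());M.append(bot.read_moment());J.append(bot.read_joint_efforts()[5])
    M=np.array(M)
    return np.mean(F,0),M.mean(0),M[:,2].std(),np.mean(J)
E
python3 - <<'E'
from h import *
t0=bot.read_clock()
print(sense(25)); print(bot.read_clock()-t0)
r=orient(-4.3); t=np.array([.5443-.018,.062,.107])
a=tcp_for(t,r)+[.0155,0,0]; print(a)
t0=bot.read_clock()
r2=orient(-8.3)
print(bot.move_linear([a[0],a[1],.2381],speed=.02,rotation=quat(r2)),bot.read_clock()-t0)
print(sense(25),bot.read_position())
E
```

```text
(array([-1.2931, -1.0032,  5.5436]), array([-0.3456,  0.4946, -0.0022]), np.float64(0.025467747896291328), np.float64(0.010705136542674154))
0.20840000000000103
[0.5412 0.0614 0.2641]
False 0.25
(array([-1.9919, -0.9818,  6.7931]), array([-0.378 ,  0.6814,  0.0052]), np.float64(0.027866045272453805), np.float64(0.027963814116083084)) [0.5413 0.0613 0.2389]
```

```bash
cat > turn.py <<'E'
from h import *
import sys,json
y,x,yy,z=json.load(open("st.json"))
step,stop,maxdeg,n=map(float,sys.argv[1:5])
y0=y
c=np.array([x,yy])
while y0-y<maxdeg:
    y-=step; z-=.004*step/360
    r=orient(y)
    bot.move_linear([c[0],c[1],z],speed=.02,rotation=quat(r))
    F,M,s,J=sense(int(n))
    print(f"yaw {y:.1f} F {F.round(2)} Mz {M[2]:.4f} J {J:.4f} z {z:.4f} c {c.round(5)} q6 {bot.read_joint_positions()[5]:.2f} t {bot.read_clock():.1f}")
    c=c+np.clip(F[:2]*6e-5,-2e-4,2e-4)
    if F[2]<4.5: z-=.00012
    if F[2]>6.5: z+=.00012
    json.dump([y,c[0],c[1],z],open("st.json","w"))
    if M[2]>stop or F[2]>12 or F[2]<1: print("STOP");break
E
echo "[-8.3,0.5410,0.0613,0.2380]">st.json
python3 turn.py 5 .05 60 18
```

```text
yaw -13.3 F [-1.72 -1.    7.32] Mz 0.0067 J 0.0370 z 0.2379 c [0.541  0.0613] q6 -1.34 t 15.2
yaw -18.3 F [-1.54 -0.99  6.97] Mz 0.0181 J 0.0465 z 0.2380 c [0.5409 0.0612] q6 -1.26 t 15.6
yaw -23.3 F [-1.51 -0.57  6.3 ] Mz 0.0198 J 0.0473 z 0.2381 c [0.5408 0.0612] q6 -1.17 t 15.9
yaw -28.3 F [-1.29 -0.53  6.24] Mz 0.0233 J 0.0469 z 0.2380 c [0.5407 0.0612] q6 -1.08 t 16.4
yaw -33.3 F [-1.42 -0.59  6.13] Mz 0.0280 J 0.0457 z 0.2380 c [0.5406 0.0611] q6 -1.00 t 16.8
yaw -38.3 F [-1.48 -0.14  6.25] Mz 0.0270 J 0.0463 z 0.2379 c [0.5405 0.0611] q6 -0.91 t 17.1
yaw -43.3 F [-1.32 -0.04  6.02] Mz 0.0358 J 0.0464 z 0.2379 c [0.5405 0.0611] q6 -0.82 t 17.6
yaw -48.3 F [-1.26  0.08  5.95] Mz 0.0265 J 0.0465 z 0.2378 c [0.5404 0.0611] q6 -0.74 t 17.9
yaw -53.3 F [-1.07  0.31  6.34] Mz 0.0273 J 0.0465 z 0.2377 c [0.5403 0.0611] q6 -0.65 t 18.4
yaw -58.3 F [-0.96  0.29  5.98] Mz 0.0357 J 0.0467 z 0.2377 c [0.5402 0.0611] q6 -0.57 t 18.8
yaw -63.3 F [-0.96  0.7   5.88] Mz 0.0280 J 0.0469 z 0.2376 c [0.5402 0.0611] q6 -0.48 t 19.1
yaw -68.3 F [-1.08  0.59  5.99] Mz 0.0249 J 0.0470 z 0.2376 c [0.5401 0.0612] q6 -0.39 t 19.6
```

```bash
sed -i 's/if M\[2\]>stop/if M[2]>stop or J>.06/' turn.py; python3 turn.py 4 .05 110 10
```

```text
yaw -72.3 F [-0.72  0.46  5.62] Mz 0.0229 J 0.0508 z 0.2375 c [0.5401 0.0612] q6 -0.33 t 19.9
yaw -76.3 F [-0.21  0.65  5.68] Mz 0.0264 J 0.0512 z 0.2375 c [0.54   0.0612] q6 -0.26 t 20.2
yaw -80.3 F [-0.53  0.91  5.49] Mz 0.0250 J 0.0514 z 0.2374 c [0.54   0.0612] q6 -0.19 t 20.6
yaw -84.3 F [-0.23  1.04  5.59] Mz 0.0278 J 0.0516 z 0.2374 c [0.54   0.0613] q6 -0.12 t 20.9
yaw -88.3 F [-0.32  0.97  5.31] Mz 0.0247 J 0.0517 z 0.2374 c [0.54   0.0614] q6 -0.05 t 21.2
yaw -92.3 F [-0.23  1.07  5.11] Mz 0.0129 J 0.0520 z 0.2373 c [0.5399 0.0614] q6 0.02 t 21.6
yaw -96.3 F [-0.24  0.89  5.25] Mz 0.0312 J 0.0522 z 0.2373 c [0.5399 0.0615] q6 0.09 t 21.9
yaw -100.3 F [0.04 1.06 5.08] Mz 0.0387 J 0.0525 z 0.2372 c [0.5399 0.0616] q6 0.15 t 22.2
yaw -104.3 F [0.33 1.28 5.49] Mz 0.0131 J 0.0550 z 0.2372 c [0.5399 0.0616] q6 0.22 t 22.6
yaw -108.3 F [0.19 1.52 5.04] Mz 0.0525 J 0.0542 z 0.2371 c [0.5399 0.0617] q6 0.29 t 22.9
STOP
```

```bash
python3 turn.py 3 .06 120 16
```

```text
yaw -111.3 F [0.12 1.13 5.08] Mz 0.0279 J 0.0481 z 0.2371 c [0.54   0.0618] q6 0.34 t 23.3
yaw -114.3 F [0.6  1.18 5.16] Mz 0.0347 J 0.0483 z 0.2371 c [0.54   0.0619] q6 0.39 t 23.6
yaw -117.3 F [0.6  1.23 4.9 ] Mz 0.0258 J 0.0485 z 0.2370 c [0.54   0.0619] q6 0.45 t 24.0
yaw -120.3 F [0.76 1.47 5.16] Mz 0.0245 J 0.0503 z 0.2370 c [0.54  0.062] q6 0.50 t 24.4
yaw -123.3 F [0.73 1.26 5.06] Mz 0.0377 J 0.0492 z 0.2370 c [0.5401 0.0621] q6 0.55 t 24.8
yaw -126.3 F [0.69 1.29 5.05] Mz 0.0183 J 0.0490 z 0.2369 c [0.5401 0.0621] q6 0.60 t 25.2
yaw -129.3 F [0.82 0.99 5.16] Mz 0.0389 J 0.0489 z 0.2369 c [0.5402 0.0622] q6 0.65 t 25.6
yaw -132.3 F [0.86 1.37 5.3 ] Mz 0.0428 J 0.0505 z 0.2369 c [0.5402 0.0623] q6 0.70 t 25.9
yaw -135.3 F [0.93 1.02 5.17] Mz 0.0206 J 0.0496 z 0.2368 c [0.5403 0.0624] q6 0.76 t 26.3
yaw -138.3 F [0.97 1.08 5.08] Mz 0.0197 J 0.0494 z 0.2368 c [0.5403 0.0624] q6 0.81 t 26.7
yaw -141.3 F [0.87 0.97 5.01] Mz 0.0272 J 0.0498 z 0.2368 c [0.5404 0.0625] q6 0.86 t 27.1
yaw -144.3 F [0.73 1.01 5.1 ] Mz 0.0330 J 0.0537 z 0.2367 c [0.5404 0.0626] q6 0.91 t 27.5
yaw -147.3 F [0.91 0.63 5.33] Mz 0.0302 J 0.0582 z 0.2367 c [0.5405 0.0626] q6 0.96 t 27.9
yaw -150.3 F [1.22 1.01 5.59] Mz 0.0459 J 0.0596 z 0.2367 c [0.5405 0.0627] q6 1.01 t 28.2
yaw -153.3 F [0.89 0.66 5.37] Mz 0.0372 J 0.0653 z 0.2366 c [0.5406 0.0627] q6 1.07 t 28.6
STOP
```

```bash
sed -i 's/J>.06/J>float(sys.argv[5])/' turn.py; python3 turn.py 2 .085 40 24 .095
```

```text
yaw -155.3 F [0.83 0.77 5.72] Mz 0.0635 J 0.0665 z 0.2366 c [0.5406 0.0628] q6 1.10 t 29.1
yaw -157.3 F [0.88 0.47 5.67] Mz 0.0445 J 0.0699 z 0.2366 c [0.5407 0.0628] q6 1.14 t 29.5
yaw -159.3 F [0.78 0.61 5.8 ] Mz 0.0591 J 0.0730 z 0.2366 c [0.5407 0.0628] q6 1.17 t 30.0
yaw -161.3 F [0.79 0.34 6.07] Mz 0.0628 J 0.0764 z 0.2365 c [0.5408 0.0629] q6 1.21 t 30.4
yaw -163.3 F [0.73 0.43 5.8 ] Mz 0.0585 J 0.0798 z 0.2365 c [0.5409 0.0629] q6 1.24 t 30.9
yaw -165.3 F [0.85 0.29 6.01] Mz 0.0751 J 0.0828 z 0.2365 c [0.5409 0.0629] q6 1.27 t 31.3
yaw -167.3 F [0.8  0.35 6.17] Mz 0.0623 J 0.0861 z 0.2365 c [0.5409 0.0629] q6 1.31 t 31.8
yaw -169.3 F [0.48 0.21 6.21] Mz 0.0633 J 0.0787 z 0.2365 c [0.541 0.063] q6 1.34 t 32.2
yaw -171.3 F [0.56 0.04 6.57] Mz 0.0784 J 0.0863 z 0.2364 c [0.541 0.063] q6 1.38 t 32.7
yaw -173.3 F [0.65 0.14 5.86] Mz 0.0848 J 0.0915 z 0.2365 c [0.5411 0.063 ] q6 1.41 t 33.1
yaw -175.3 F [0.69 0.24 6.16] Mz 0.0914 J 0.0958 z 0.2365 c [0.5411 0.063 ] q6 1.45 t 33.6
STOP
```

Run:
```python
from h import *
print(sense(80,.012))
```

```text
(array([0.5927, 0.0976, 6.0184]), array([ 0.0593, -0.2559,  0.0792]), np.float64(0.029530795793792), np.float64(0.09307003644062206))
```

```bash
python3 turn.py 2 .105 4 45 .112; cat st.json
```

```text
yaw -177.3 F [0.71 0.14 6.08] Mz 0.0913 J 0.0977 z 0.2365 c [0.5411 0.063 ] q6 1.48 t 34.9
yaw -179.3 F [ 0.75 -0.04  6.08] Mz 0.0975 J 0.1014 z 0.2365 c [0.5412 0.063 ] q6 1.52 t 35.5
[-179.3, 0.5412215588541796, 0.06299570635661893, 0.2364599999999998]
```

```bash
python3 turn.py 1.5 .12 1 50 .115
python3 - <<'E'
from h import *
im,cp=snap("wrist","w10"); crop(im,245,160,70,60,10,"w10c")
E
```

```text
yaw -180.8 F [0.66 0.06 6.32] Mz 0.0962 J 0.1046 z 0.2364 c [0.5412 0.063 ] q6 1.54 t 36.2
```

View pics/w10c.png

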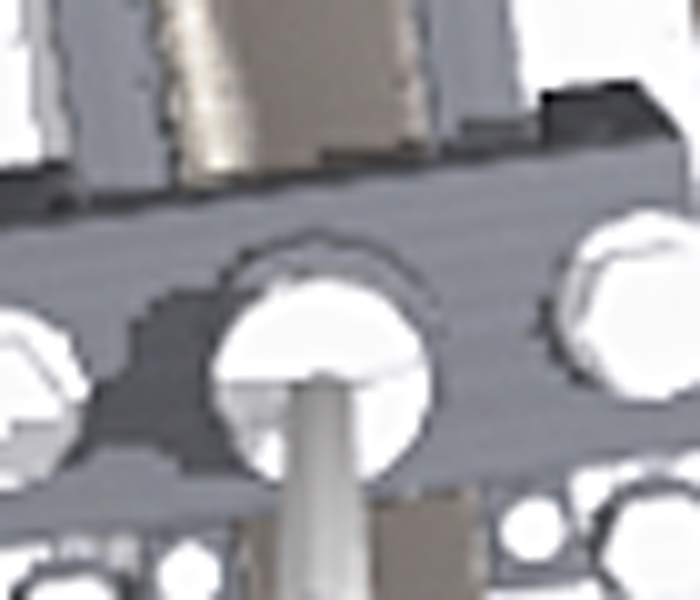

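Run:
```python
from h import *
r=orient(-180.8); rb=orient(-177.3)
c=[.5412,.0630]
bot.move_linear([*c,.2364],speed=.02,rotation=quat(rb))
print(sense(10)[:2])
bot.move_linear([*c,.245],speed=.03)
print(sense(10)[:2])
im,cp=snap("wrist","w11"); crop(im,245,160,70,60,10,"w11c")
bot.move_linear([*c,.31],speed=.12)
bot.move_pose([.5505,-.1637,.30],quat(r))
bot.move_linear([.5505,-.1637,.25],speed=.08,until_force=6)
im,cp=snap("wrist","w12"); crop(im,245,165,60,60,10,"w12c")
print(bot.read_position(),bot.read_tool_rot(),bot.read_joint_positions(),bot.read_clock())
im,_=snap("scene","s12"); im2,_=snap("side","d12"); 
a=np.hstack([im[140:250,280:345],im2[120:230,270:335]]);crop(a,0,0,130,110,5,"sd12")
```

```text
(array([0.3778, 0.2229, 6.5071]), array([ 0.039 , -0.1828,  0.0641]))
(array([ 0.0202, -0.0111, -1.2326]), array([-0.0375,  0.0121, -0.0062]))
[ 0.5509 -0.1638  0.2507] [ 0.7189 -0.6951  0.0044 -0.0053] [-0.4339  0.3685 -0.0811  1.1338  0.0311  1.1504] 39.5417
```

View pics/w12c.png

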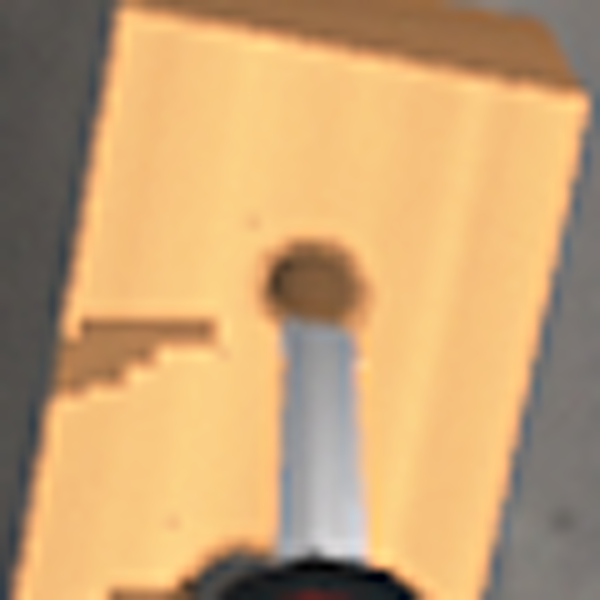

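View pics/sd12.png

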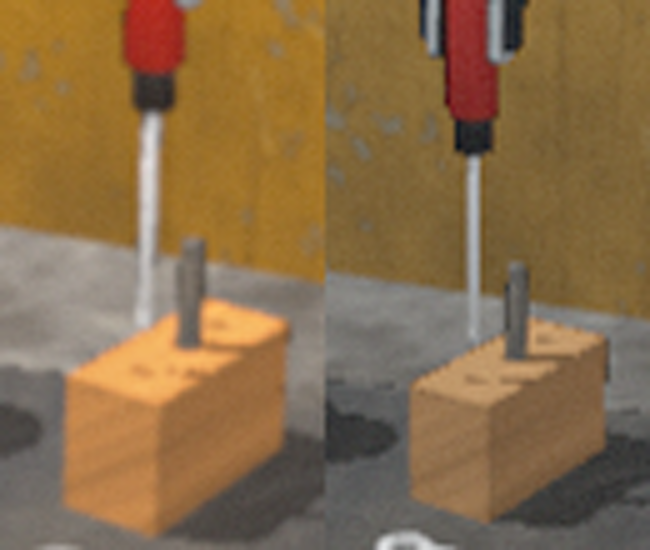

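View pics/w11c.png

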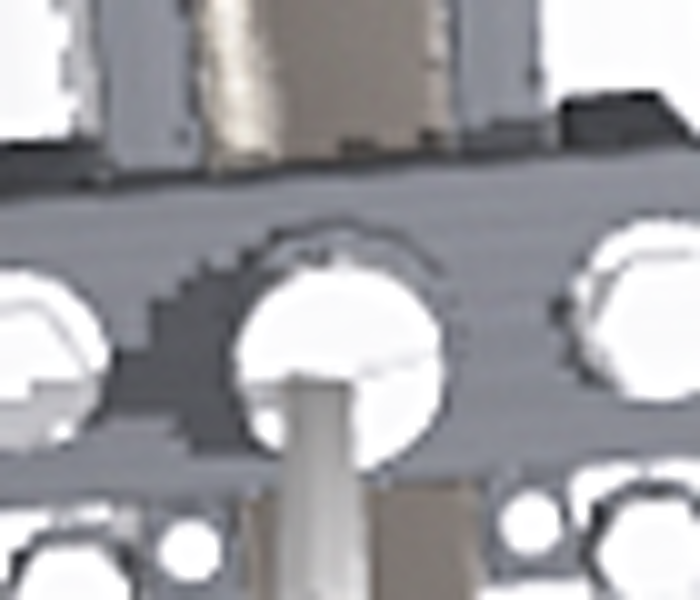

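Run:
```python
from h import *
W=campose("wrist",[0.5507,-.1637,.2503],quat(orient(-180.8)))
for zt in (.091,.093):
  print(atz((276.0,193.0),.07,W)-atz((276.45,196.55),zt,W))
S=campose("scene");D=campose("side")
# sd12: scene origin (280,140), side (270,120), scale 5 ; hole scene (143,371) side (478-325,379)
t,h=np.array([143,324])/5-.4+[280,140],np.array([143,371])/5-.4+[280,140]
print(atz(h,.07,S)-atz(t,.092,S))
t,h=np.array([149,340])/5-.4+[270,120],np.array([153,379])/5-.4+[270,120]
print(atz(h,.07,D)-atz(t,.092,D))
```

```text
[-0.0005 -0.0007 -0.021 ]
[-0.0005 -0.0012 -0.023 ]
[-0.0026  0.0044 -0.022 ]
[-0.0031  0.0018 -0.022 ]
```

Run:
```python
from h import *
x,y=.5500,-.1646
bot.move_linear([x,y,.245],speed=.03)
h=bot.move_linear([x,y,.21],speed=.04,until_force=5)
print(h,bot.read_position(),sense(10)[:2])
im,cp=snap("wrist","w13"); crop(im,245,165,60,60,10,"w13c")
im,_=snap("scene","s13"); im2,_=snap("side","d13"); 
a=np.hstack([im[140:250,280:345],im2[120:230,270:335]]);crop(a,0,0,130,110,5,"sd13")
```

```text
False [ 0.5502 -0.1647  0.2103] (array([ 0.0175,  0.0098, -1.26  ]), array([-0.0323,  0.0048,  0.0034]))
```

View pics/sd13.png

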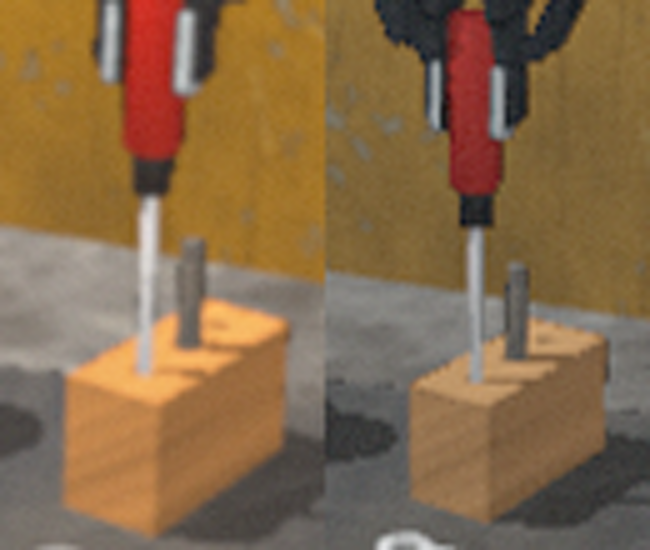

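View pics/w13c.png

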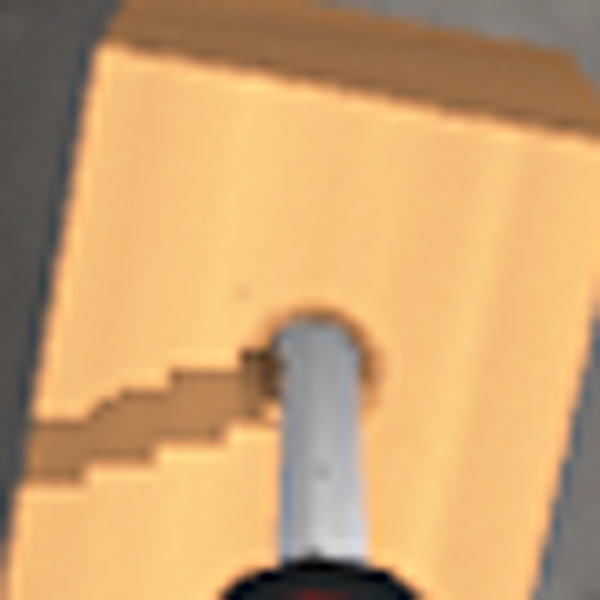

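In the hole, shank centred at (318,345), no force. Continue down gently to the bottom, release, and retreat.

Run:
```python
from h import *
x,y=.5500,-.1646
h=bot.move_linear([x,y,.176],speed=.06,until_force=6)
print(h,bot.read_position(),sense(8)[0])
if not h:
    h=bot.move_linear([x,y,.164],speed=.02,until_force=4)
print(h,bot.read_position(),sense(10)[:2],bot.read_clock())
```

```text
False [ 0.5501 -0.1646  0.176 ] [-0.0588 -0.2105 -1.0341]
True [ 0.5501 -0.1646  0.1673] (array([-0.1709, -0.0468,  4.6468]), array([ 0.0177,  0.0686, -0.0069])) 42.5583
```

Run:
```python
from h import *
x,y=.5500,-.1646
bot.set_gripper(1.0)
print(bot.read_gripper_width(),sense(8)[0])
r=orient(-180.8)
print(bot.move_linear([x,y,.20],speed=.05,until_force=5))
bot.move_linear([x,y,.33],speed=.12)
bot.move_pose([.55,-.02,.36],quat(R.from_euler('x',-90,degrees=True)))
im,cp=snap("wrist","w14"); im,_=snap("scene","s14"); im2,_=snap("side","d14")
crop(im,160,120,260,200,3,"s14c")
print(sense(8)[:2],bot.read_clock())
```

```text
1.0023860025757774 [ 0.0617  0.1801 -0.0285]
False
(array([ 0.0684, -0.1432,  0.208 ]), array([ 0.0049,  0.0083, -0.0005])) 46.1417
```

View pics/w14.png

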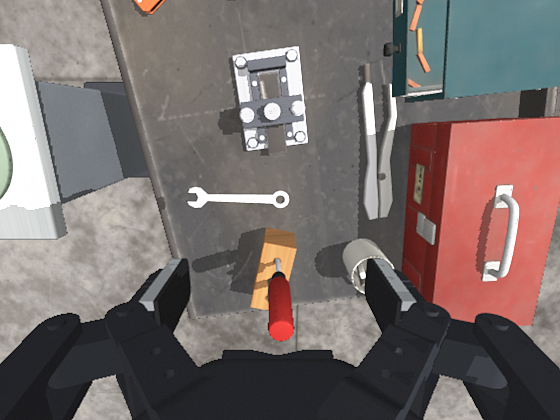

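View pics/s14c.png

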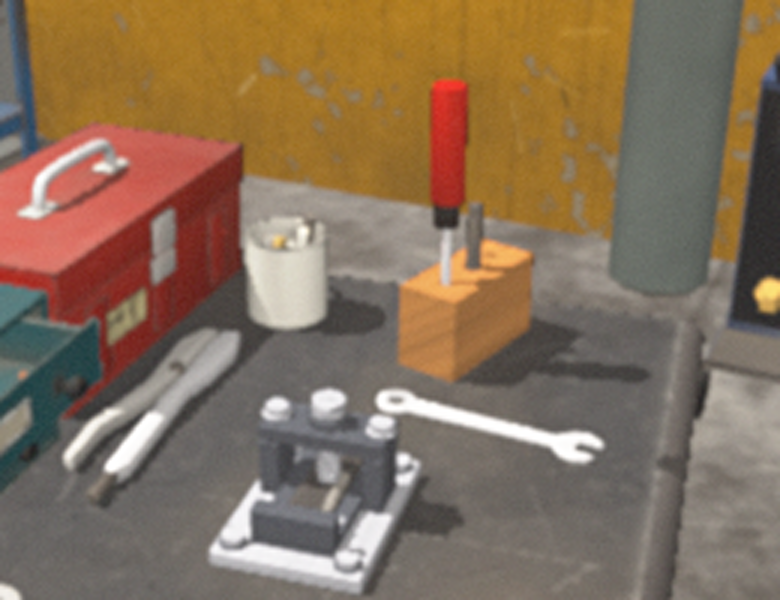

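The screwdriver stands back in its hole (scene crop: handle top at (450,85), shank entering the block at (446,282)). The spanner, pliers and cup look unmoved, and the gripper is clear.

```bash
python3 -c "
from cell import bot
bot.close_job(); print(bot.read_clock())"
```

```text
the job is handed in; nothing more can be done
the job is handed in; nothing more can be done
```

I clamped the flat with the screwdriver, put the screwdriver back in its own hole and let go. The job was handed in at about 46 s on the robot's clock.

- **Seating:** I lifted the screwdriver from the block and corrected its lean of about 2° in the grip. The blade then went into the slot, reaching the floor at the expected depth.
- **Turning:** I turned the screw clockwise in one bite, about 175° of tool rotation including some play in the slot. The push was about 7–8 N and peaked near 9 N. The screw ran free at about 0.03 N m, and I stopped with the wrist moment at 0.096–0.098 N m and the joint-6 effort at 0.105 N m.
- **Return:** I backed off about 3.5° within the play to unload the blade, and lifted it out. The blade went to the bottom of its hole at the same height as when I picked it up.

**Checks:**
- The last pictures show the screwdriver standing in its hole. The cup, pliers and small spanner look where they were, and the gripper is clear with almost no force on it.
- I did not look closely at the magnet or the big spanner at the end; I did not work near them.
- **Disagreements:** An 80-sample torque average taken partway, with the tool held still, read 0.079 N m against 0.091 just before, so I turned another 5.5°. The scene and side cameras also differed from the wrist camera by 3–5 mm on where the hole was. I used the wrist camera, and the blade went in without contact.

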